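Stack the felt wheels on the sloping rack

ROBOT

A 6-joint arm with a two-finger parallel gripper is mounted at the origin on a cart in front of the work surface, level with it; the furniture and walls round the work are solid. World frame = base frame: x ahead of the robot, y to its left, z up, the work surface at z = 0. Lengths are in m, angles in rad, forces in N, time in s.
With the tool pointing down it reaches from about 0.3 to 0.775 m from the base axis. Payload 14.6 kg.
Tool frame: the origin (TCP) lies midway between the tips of the shut fingers; the grasp point (between the pads) lies 19 mm behind it; z points along the fingers, y is the line along which they close (so a half turn about z gives the same grasp; the last joint's range is limited). The gripper opens to 85 mm and grips with 20 to 120 N. Pads are 22 mm wide; open, the fingers measure 114 mm over their backs; the gripper's body (76 mm by 85 mm) begins 54 mm behind the grasp point. The pads swing forward as they close: fully open they stand 13 mm farther back than shut.
Start: joints at [-1.405, 0.3, 1.521, -0, 1.321, -0.067], TCP at [0.127, -0.535, 0.231] pointing down, gripper open.
Joint ranges: [-3.03, 3.03], [-0.79, 2.21], [0.23, 2.52], [-1.04, 4.18], [0, 3.07], [-2.55, 2.55]. Speed limits (rad/s): [2.22, 2.22, 2.57, 3.14, 3.14, 3.14].

INTERFACE

Orientations are given as a unit quaternion [x, y, z, w].
In Python, from rig import status, optics, arm gives the robot as it stands.
- The arm moves only by the shell command python3 -m crank 'ROWS' [FORCE]. ROWS is a JSON object of lists of equal length, an entry for each row: "translation": the shift along the tool's x, y, z in cm, a list of three; "rotation": the turn, a rotation vector about the tool's x, y, z in degrees, a list of three; "gripper": the opening, from 0 (shut) to 1 (fully open). A call has 1 to 20 rows; each row is the pose to reach, as a shift and turn from the pose commanded when the call began, along the tool's axes at that moment; what a row does not reach only later rows make up. A row lasts 1/8 s, in which the tool goes at most 62.5 mm and 10.7 degrees, less where a joint would pass 70% of its speed; a pose out of reach is approached as far as the arm can. A call with a gripper value outside its range is refused whole. The fingers move at their own pace and stop on an object; FORCE is the grip in N (left out, the last holds). Time passes only in rows, so rows that repeat a pose let the fingers close. It gives the time, the measured TCP pose, the force, the opening and the grip force at its end, in the units of the state.
- status.get_state(): the state, without advancing time (a new reading comes with each control period).
- optics.snapshot(name): name is "scene" or "top"; returns the picture (384x512x3 uint8, red, green, blue); there is no depth.
- optics.get_calibration(name): a dict with "mtx" (3x3 intrinsics, pixels), "D" ([k1, k2, p1, p2, k3] as OpenCV has them; the pictures are not rectified), "extrinsics" (4x4, takes a point from world to camera coordinates). Camera axes: x right, y down, z forward; pixel columns grow to the right and rows downward; lengths in m; the calibration is good to about 2 mm. A picture is of the moment at which its call begins. get_calibration takes no time and is no camera call.
- arm.close_job(): hands the job in; it is judged then, once.
The state is a dict: "time_s": time; "joints": joint angles; "qd": joint speeds; "effort": joint torques, N m; "tcp_pos": TCP position; "orientation": TCP orientation; "wrist_force": force on the tool from outside, world axes, zero at the start; "ft_torque": the same for the moment, N m; "width": opening from 0.0 (shut) to 1.0 (fully open); "gripper_force": force on a finger pad.
Only numpy, scipy, OpenCV 4.12 (cv2) and the standard library are available. Lean on these libraries where they do the work, as an engineer would, in place of code of your own. Each camera call takes 0.05 s, during which the arm holds its last target. There are 200 camera calls.

TASK

Put away the two white felt polishing wheels on the sloping wooden wheel rack: lay one flat on the middle of the sloping deck with its rim against the backstop at the low end, and lay the other flat squarely on top of it, also with its rim against the backstop. Either one may be underneath; leave the bristle wheel where it lies.

Things in the scene. Friction and masses are not known exactly. Their poses are not given: they have to be found in the camera images.
- felt_wheel_a: white felt polishing wheel: a flat round disc with a small tan hub, 60 mm across, 12 mm thick (14 at the hub), about 25 g, rigid enough to grip by its rim across the diameter; at the start it lies flat on the bench. Origin: centre of its underside; z is its axis, up out of the top face. The other felt wheel is identical.
- felt_wheel_b: white felt polishing wheel: a flat round disc with a small tan hub, 60 mm across, 12 mm thick (14 at the hub), about 25 g, rigid enough to grip by its rim across the diameter; at the start it lies flat on the bench. Origin: centre of its underside; z is its axis, up out of the top face. The other felt wheel is identical.
- bristle_wheel: dark round bristle wheel with a wooden hub, 70 mm across, 17 mm thick, lying flat near the felt wheels; it is to be left alone. Origin: centre of its underside. Keep clear of the big polishing motor to the left behind the wheels (about x 0.43 to 0.67, y 0.25 to -0.27, 0.26 m high; its thin spindle points at the rack).
- deck: plywood deck of the rack, a fixed stand: 100 mm up the slope, 100 wide, no sides; rises 18 degrees away from the robot. Backstop across its low near end: 32 mm high, 8 thick, square to the deck. Origin: on the deck at the foot of the backstop, mid-width, 25 mm over the bench; x up the slope, y across, z square out of the deck. A wheel touching the backstop has x = 30 mm. Felt may stick on it.
Not all that is in view belongs to the job. Leave any red look-alike of the felt_wheel_b alone. What is shaped like the felt_wheel_a but green is not meant.

How it is judged:
By the outcome, as a careful person would: the job done as asked, in the order asked, and still so for the second after the job is handed in, with the robot touching nothing.
It also fails if it takes over 61 s, if anything falls off the work surface, if the arm or the gripper's body presses on something with over 40 N, if the wrist force passes 120 N, or if a joint passes its speed limit or range.

## Working session

There is one attempt and no reset: what is moved stays moved. The work goes in short steps, Python scripts to look and compute and a shell command to move; the robot and the scene stay as the last step left them, time stands still between calls to the robot, and variables do not carry over. Pictures are saved under pics/ and viewed, at most 10 in all, crops included, and the job is handed in when it is done.

```bash
ls; mkdir -p pics; python3 - <<'E'
from rig import status, optics, arm
import cv2,numpy as np
s=status.get_state()
print(s)
for n in("scene","top"):
    im=optics.snapshot(n); cv2.imwrite(f"pics/{n}0.png",im[:,:,::-1])
    c=optics.get_calibration(n); E=np.array(c['extrinsics']);print(n,np.round(c['mtx'],1).tolist(),c['D'],np.round(-E[:3,:3].T@E[:3,3],3),np.round(E[:3,:3],2).tolist())
E
```

```text
pics
{'time_s': 0.0, 'joints': array([-1.40461572e+00,  3.00507791e-01,  1.52159327e+00,  6.21161215e-05,
        1.32068747e+00, -6.65912956e-02]), 'qd': array([ 1.39757290e-04,  8.75407601e-04, -6.66335723e-04, -1.84851402e-04,
        9.79047577e-05,  1.67735309e-03]), 'effort': array([ 2.84928065e-03, -5.43494368e+01, -3.61790442e+01,  7.92404171e-05,
        4.00360208e-03, -6.45278561e-06]), 'tcp_pos': array([ 0.12684898, -0.53493206,  0.23069603]), 'orientation': array([ 9.93235514e-01,  1.16115700e-01,  2.87892750e-07, -5.98696483e-04]), 'wrist_force': array([ 0.13293891,  0.02761486, -0.79168661]), 'ft_torque': array([-0.02490361, -0.05105028,  0.01505443]), 'gripper_force': 0.0, 'width': 0.9986604993472645}
scene [[467.5, 0.0, 258.2], [0.0, 467.5, 191.0], [0.0, 0.0, 1.0]] [-0.06120119  0.          0.          0.          0.        ] [-0.109 -0.752  0.389] [[0.68, -0.74, -0.02], [-0.3, -0.25, -0.92], [0.67, 0.63, -0.39]]
top [[457.0, 0.0, 250.9], [0.0, 457.0, 195.9], [0.0, 0.0, 1.0]] [-0.03078298  0.          0.          0.          0.        ] [ 0.384 -0.234  0.908] [[0.02, -1.0, 0.03], [-1.0, -0.02, -0.07], [0.07, -0.03, -1.0]]
```

View pics/scene0.png

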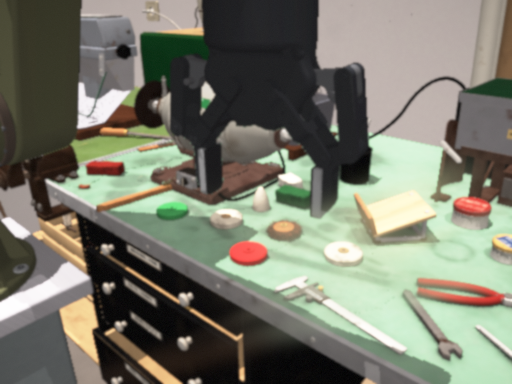

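View pics/top0.png

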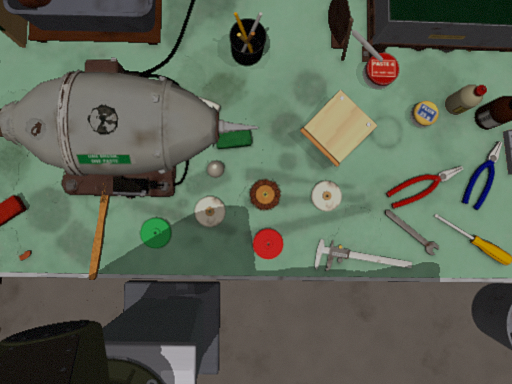

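The scene has two white discs in the top view, at (210,211) (partly in shadow) and (326,196). The red look-alike is at (268,243), the green one at (156,233) and the bristle wheel at (265,194). The rack is at about (339,128) and is turned roughly 45°. I'll confirm with an enlarged crop and measure.

```bash
cat > h.py <<'E'
import cv2,numpy as np
from rig import optics,status
from scipy.spatial.transform import Rotation as R
def ray(n,uv):
    c=optics.get_calibration(n);E=np.array(c['extrinsics'])
    p=cv2.undistortPoints(np.array([[uv]],float),np.array(c['mtx']),np.array(c['D']))[0,0]
    d=E[:3,:3].T@np.array([p[0],p[1],1]);return -E[:3,:3].T@E[:3,3],d
def plane(n,uv,z):
    o,d=ray(n,uv);return o+d*(z-o[2])/d[2]
def px(n,P):
    c=optics.get_calibration(n);E=np.array(c['extrinsics'])
    return cv2.projectPoints(np.array(P,float).reshape(-1,3),cv2.Rodrigues(E[:3,:3])[0],E[:3,3],np.array(c['mtx']),np.array(c['D']))[0][:,0]
def tri(a,b):
    (o,d),(q,e)=ray("top",a),ray("scene",b)
    s=np.linalg.lstsq(np.stack([d,-e],1),q-o,rcond=None)[0]
    return (o+d*s[0]+q+e*s[1])/2,np.linalg.norm(o+d*s[0]-q-e*s[1])
def whites(im,sat=60,val=105,lo=300,hi=1200):
    h=cv2.cvtColor(im,cv2.COLOR_RGB2HSV)
    m=((h[...,1]<sat)&(h[...,2]>val)).astype(np.uint8)
    m=cv2.morphologyEx(m,cv2.MORPH_OPEN,np.ones((3,3)))
    out=[]
    for c in cv2.findContours(m,cv2.RETR_EXTERNAL,cv2.CHAIN_APPROX_NONE)[0]:
        if lo<cv2.contourArea(c)<hi and len(c)>5: out.append(cv2.fitEllipse(cv2.convexHull(c)))
    return out
E
python3 - <<'E'
from h import *
t=cv2.imread("pics/top0.png");s=cv2.imread("pics/scene0.png")
a=cv2.resize(t[80:260,190:390],None,fx=3,fy=3,interpolation=cv2.INTER_CUBIC)
b=cv2.resize(s[170:270,340:500][:, :],None,fx=5,fy=5,interpolation=cv2.INTER_CUBIC)
cv2.imwrite("pics/ct.png",a);cv2.imwrite("pics/cs.png",b)
for n,i in(("top",t),("scene",s)):
    for e in whites(i[...,::-1]): 
        if e[0][1]>150:print(n,np.round(e[0],1),np.round(e[1],1),plane(n,e[0],.012 if n=="top" else .010).round(4))
E
```

```text
top [178.5 353.2] [33.6 74.9] [ 0.1387 -0.1293  0.012 ]
scene [ 87.3 374.3] [26.2 76.1] [ 0.0412 -0.3498  0.01  ]
```

View pics/ct.png

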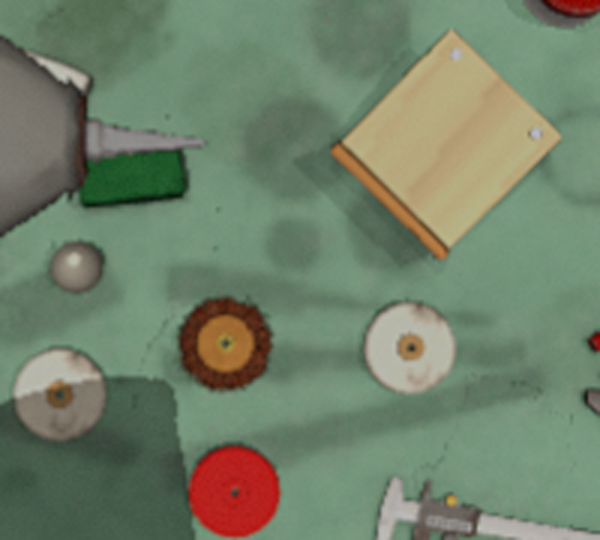

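View pics/cs.png

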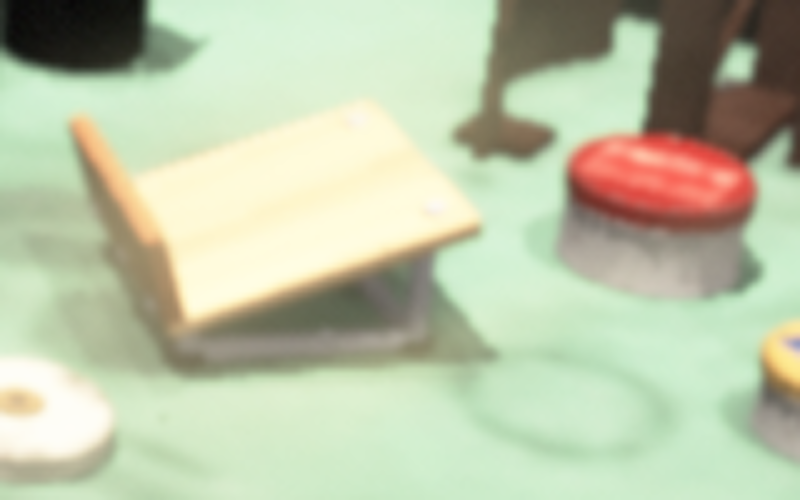

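The crops confirm that the white discs at top pixels (210,211) and (326.7,196) are the felt wheels, each with a tan hub and 30 px across. The red disc and the bristle wheel are distinct from them. The rack's backstop is its lower-left edge in the top view, and its corners in top pixels are far (340,90), (377,126) and outer backstop top (300.5,129.3), (337.7,166.3).

```bash
cat >> h.py <<'E'
def felt(im,near,lo=350,hi=1500):
    b=im.astype(int);m=((b[...,0]>b[...,1]-6)&(b[...,0]-b[...,2]<55)&(b[...,1]>75)&(abs(b[...,0]-b[...,1])<40)).astype(np.uint8)
    k,l,st,ce=cv2.connectedComponentsWithStats(cv2.morphologyEx(m,cv2.MORPH_OPEN,np.ones((3,3))))
    i=min((i for i in range(1,k) if st[i,4]>lo*.3),key=lambda i:np.hypot(*(ce[i]-near)))
    c=max(cv2.findContours((l==i).astype(np.uint8),cv2.RETR_EXTERNAL,cv2.CHAIN_APPROX_NONE)[0],key=len)
    return cv2.fitEllipse(cv2.convexHull(c)),cv2.minEnclosingCircle(c),st[i]
E
python3 - <<'E'
from h import *
t=cv2.imread("pics/top0.png")[...,::-1];s=cv2.imread("pics/scene0.png")[...,::-1]
for n,im,l in(("top",t,[(210,211),(326,196)]),("scene",s,[(227,219),(343,253)])):
  for p in l:
    e,c,st=felt(im,p);print(n,np.round(e[0],1),np.round(e[1],1),c,plane(n,e[0],.012 if n=="top" else .008).round(4),plane(n,p,.014).round(4))
# hub
print('hubs',plane("top",(210,211.3),.014),plane("top",(326.8,195.8),.014))
# rack
h=cv2.cvtColor(t,cv2.COLOR_RGB2HSV);m=((h[...,0]>8)&(h[...,0]<30)&(h[...,1]>60)&(h[...,2]>90)).astype(np.uint8);m[:85]=0;m[170:]=0;m[:,:296]=0;m[:,382:]=0
c=max(cv2.findContours(m,cv2.RETR_EXTERNAL,cv2.CHAIN_APPROX_NONE)[0],key=cv2.contourArea)
q=cv2.approxPolyDP(c,6,True)[:,0];print('poly',q.tolist(), cv2.boxPoints(cv2.minAreaRect(c)).round(1).tolist())
F=[plane("top",p,.0559) for p in((340.3,89.7),(377.,125.8))];B=[plane("top",p,.053) for p in((300.5,129.3),(337.5,166.2))]
print(np.round(F+B,4));f=(F[0]+F[1])/2;b=(B[0]+B[1])/2
ax=f-b;ax[2]=0;L=np.hypot(*ax[:2]);print('len',L,'expect',.0951+.0175,'width',np.linalg.norm(F[0]-F[1]),np.linalg.norm(B[0]-B[1]))
u=ax/L;print('yaw',np.degrees(np.arctan2(u[1],u[0])),'edge yaw',[np.degrees(np.arctan2(*(a-c2)[[1,0]])) for a,c2 in((F[0],F[1]),(B[0],B[1]),(F[0],B[0]),(F[1],B[1]))])
print('origin',(b+u*.0175)[:2],(f-u*.0951)[:2])
# scene check: far corners, from scene crop
for a,bb in(((340.3,89.7),(340+362/5,170+100/5)),((377,125.8),(340+480/5,170+230/5))): print(tri(a,bb))
E
```

```text
top [209.4 211.2] [30.4 31. ] ((209.49192810058594, 211.3225860595703), 15.564468383789062) [ 0.4125 -0.183   0.012 ] [ 0.4128 -0.1843  0.014 ]
top [325.9 195.5] [30.2 30.4] ((325.8730163574219, 195.4186553955078), 15.355060577392578) [ 0.4474 -0.4123  0.012 ] [ 0.4462 -0.412   0.014 ]
scene [226.  218.8] [20.6 33.8] ((225.5, 218.5), 16.140111923217773) [ 0.4079 -0.1875  0.008 ] [ 0.4005 -0.1983  0.014 ]
scene [343.2 253.4] [24.9 39.5] ((342.8459167480469, 253.3364715576172), 19.33848762512207) [ 0.4433 -0.4161  0.008 ] [ 0.4356 -0.4205  0.014 ]
hubs [ 0.4122111  -0.18426877  0.014     ] [ 0.44663655 -0.41362262  0.014     ]
poly [[341, 90], [300, 129], [336, 166], [376, 126]] [[298.8999938964844, 130.10000610351562], [339.6000061035156, 88.4000015258789], [377.1000061035156, 124.9000015258789], [336.3999938964844, 166.60000610351562]]
[[ 0.6481 -0.4306  0.0559]
 [ 0.5797 -0.5016  0.0559]
 [ 0.5699 -0.3549  0.053 ]
 [ 0.5006 -0.426   0.053 ]]
len 0.10911248218270668 expect 0.1126 width 0.09856840522274528 0.0993182454678562
yaw -43.887473553331034 edge yaw [np.float64(46.034148165155685), np.float64(45.77740630119239), np.float64(-44.08432669504722), np.float64(-43.691423526050144)]
origin [ 0.54786998 -0.40257194] [ 0.54535651 -0.40015424]
(array([ 0.64803225, -0.42999825,  0.05370078]), np.float64(0.0025419066809590995))
(array([ 0.58089574, -0.50314332,  0.04950447]), np.float64(0.0009128374763997228))
```

```bash
cat >> h.py <<'E'
YAW=np.radians(-44);O=np.array([.5466,-.4013,.025]);U=np.array([np.cos(YAW),np.sin(YAW),0])
t18=np.radians(18)
DX=np.cos(t18)*U+np.sin(t18)*np.array([0,0,1]);DY=np.array([-U[1],U[0],0]);DZ=np.cross(DX,DY)
def down(psi):  # tool y at yaw psi, z down
    p=np.radians(psi);y=np.array([np.cos(p),np.sin(p),0]);z=np.array([0,0,-1.]);return np.stack([np.cross(y,z),y,z],1)
DECK=np.stack([np.cross(-DY,-DZ),-DY,-DZ],1)  # tool y along -DY (yaw -134)
def deckp(x,y,z): return O+(DX*x+DY*y+DZ*z)/1000
def rel(p,Rt):
    s=status.get_state();R0=R.from_quat(s['orientation']).as_matrix()
    print('cm',(R0.T@(np.array(p)-s['tcp_pos'])*100).round(2),'deg',np.degrees(R.from_matrix(R0.T@Rt).as_rotvec()).round(1))
def st():
    s=status.get_state();d=(s['tcp_pos']-O)*1000
    print('t',s['time_s'],'tcp',s['tcp_pos'].round(4),'deck xyz mm',np.round([d@DX,d@DY,d@DZ],1),'F',s['wrist_force'].round(1),'w',round(s['width'],3),'g',s['gripper_force'],'j',s['joints'].round(2))
E
python3 -c "
from h import *
rel([.447,-.413,.10],down(-134)); print(DECK, DZ)"
```

```text
cm [33.96 -4.47 13.08] deg [-0.1  0.  57.3]
[[ 0.6841328  -0.69465837  0.22228822]
 [-0.66065937 -0.7193398  -0.21466124]
 [ 0.30901699 -0.         -0.95105652]] [-0.22228822  0.21466124  0.95105652]
```

```bash
python3 -m crank '{"translation":[[6,-0.7,0],[12,-1.4,0],[18,-2.2,2],[24,-3,5],[29,-3.8,8],[33,-4.4,11],[34,-4.5,13.1],[34,-4.5,13.1],[34,-4.5,13.1]],"rotation":[[0,0,10],[0,0,20],[0,0,30],[0,0,40],[0,0,50],[0,0,57.3],[0,0,57.3],[0,0,57.3],[0,0,57.3]],"gripper":[1,1,1,1,1,1,1,1,1]}' 40; python3 -c "
from h import *
st();rel([.447,-.413,-.002],down(-134))
im=optics.snapshot('scene');cv2.imwrite('pics/s1.png',im[:,:,::-1])"
```

```text
time_s: 1.23
tcp_pos: [0.4466, -0.414, 0.1015]
orientation: [0.927, -0.375, 0.001, 0.0]
wrist_force: [-0.7, -0.6, 0.4]
width: 0.999
gripper_force: 0.0
t 1.225 tcp [ 0.4466 -0.414   0.1015] deck xyz mm [-36.4 -78.6  92.3] F [-0.7 -0.6  0.4] w 0.999 g 0.0 j [-0.81  0.56  1.47 -0.    1.11  1.53]
cm [-0.06 -0.1  10.35] deg [ 0.  -0.1  0. ]
```

```bash
python3 -m crank '{"translation":[[0,0,4],[0,0,7],[0,-0.1,9],[0,-0.1,10],[0,-0.1,10.3],[0,-0.1,10.3],[0,-0.1,10.3],[0,-0.1,10.3],[0,-0.1,10.3],[0,-0.1,10.3],[0,-0.1,10.3]],"rotation":[[0,0,0],[0,0,0],[0,0,0],[0,0,0],[0,0,0],[0,0,0],[0,0,0],[0,0,0],[0,0,0],[0,0,0],[0,0,0]],"gripper":[1,1,1,1,1,1,0.5,0.5,0.5,0.5,0.5]}' 40; python3 -c "
from h import *
st();rel(deckp(36,0,70),DECK)"
```

```text
time_s: 2.65
tcp_pos: [0.4484, -0.4125, -0.0016]
orientation: [0.927, -0.374, 0.001, 0.0]
wrist_force: [-1.5, 2.6, 6.6]
width: 0.683
gripper_force: 41.8
t 2.65 tcp [ 0.4484 -0.4125 -0.0016] deck xyz mm [-68.1 -76.3  -5.9] F [-1.5  2.6  6.6] w 0.683 g 41.76075518131256 j [-0.8   0.7   1.51  0.    0.93  1.53]
cm [  7.57  -7.62 -10.43] deg [-0.  17.9  0. ]
```

```bash
python3 -m crank '{"translation":[[0,0,-2],[0,0,-6],[0,0,-10.4],[2,-2,-10.4],[5,-5,-10.4],[7.6,-7.6,-10.4],[7.6,-7.6,-10.4],[7.6,-7.6,-10.4],[7.6,-7.6,-10.4]],"rotation":[[0,0,0],[0,0,0],[0,0,0],[0,6,0],[0,12,0],[0,18,0],[0,18,0],[0,18,0],[0,18,0]],"gripper":[0.5,0.5,0.5,0.5,0.5,0.5,0.5,0.5,0.5]}'; python3 - <<'E'
from h import *
st();rel(deckp(34,0,4),DECK)
a=optics.snapshot('top')[60:200,270:410,::-1];b=optics.snapshot('scene')[120:270,320:470,::-1]
cv2.imwrite('pics/p2.png',np.hstack([cv2.resize(a,(400,400)),cv2.resize(b,(400,400))]))
E
```

```text
time_s: 3.78
tcp_pos: [0.5548, -0.4109, 0.1019]
orientation: [0.916, -0.37, 0.145, 0.059]
wrist_force: [0.1, 0.6, 0.3]
width: 0.681
gripper_force: 43.0
t 3.775 tcp [ 0.5548 -0.4109  0.1019] deck xyz mm [35.7 -1.2 69.2] F [0.1 0.6 0.3] w 0.681 g 43.04500937461853 j [-0.68  0.59  1.46 -0.04  0.79  1.68]
cm [-0.17 -0.12  6.52] deg [ 0.  0. -0.]
```

View pics/p2.png

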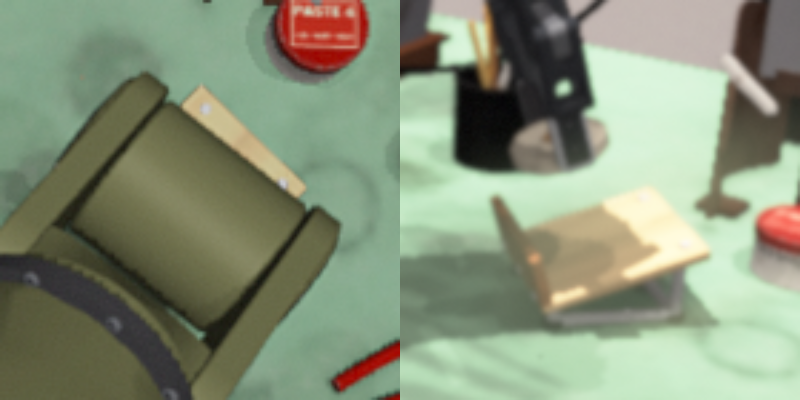

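```bash
python3 -m crank '{"translation":[[0.2,-0.1,2],[0.2,-0.1,4],[0.2,-0.1,5.2],[0.2,-0.1,5.8],[0.2,-0.1,6.2],[0.2,-0.1,6.2]],"rotation":[[0,0,0],[0,0,0],[0,0,0],[0,0,0],[0,0,0],[0,0,0]],"gripper":[0.5,0.5,0.5,0.5,0.5,0.5]}'; python3 -c "
from h import *
st()"; python3 -m crank '{"translation":[[-0.2,0,0],[-0.4,0,0],[-0.5,0,0],[-0.5,0,0]],"rotation":[[0,0,0],[0,0,0],[0,0,0],[0,0,0]],"gripper":[0.5,0.5,0.5,0.5]}'; python3 -c "
from h import *
st();print(status.get_state()['wrist_force']@np.stack([DX,DY,DZ],1))"
```

```text
time_s: 4.62
tcp_pos: [0.5714, -0.4242, 0.0431]
orientation: [0.916, -0.37, 0.145, 0.059]
wrist_force: [-0.5, -0.8, -0.7]
width: 0.681
gripper_force: 43.0
t 4.625 tcp [ 0.5714 -0.4242  0.0431] deck xyz mm [37.7  0.8  6.8] F [-0.5 -0.8 -0.7] w 0.681 g 43.04524540901184 j [-0.68  0.71  1.41 -0.04  0.71  1.68]
time_s: 5.12
tcp_pos: [0.5679, -0.4208, 0.0415]
orientation: [0.916, -0.37, 0.145, 0.059]
wrist_force: [0.2, -0.1, 0.1]
width: 0.679
gripper_force: 43.0
t 5.125 tcp [ 0.5679 -0.4208  0.0415] deck xyz mm [32.6  0.8  6.8] F [ 0.2 -0.1  0.1] w 0.679 g 43.0450701713562 j [-0.68  0.7   1.43 -0.04  0.7   1.69]
[0.16016459 0.06408743 0.01764259]
```

```bash
python3 -m crank '{"translation":[[0,0,0.3],[0,0,0.5],[-0.1,0,0.5],[-0.2,0,0.5],[-0.2,0,0.5]],"rotation":[[0,0,0],[0,0,0],[0,0,0],[0,0,0],[0,0,0]],"gripper":[0.5,0.5,0.5,0.5,0.5]}' >/dev/null; cat > f.py <<'E'
from h import *
st();print('Fdeck',(status.get_state()['wrist_force']@np.stack([DX,DY,DZ],1)).round(2))
E
python3 f.py;  python3 -m crank '{"translation":[[-0.1,0,0],[-0.1,0,0]],"rotation":[[0,0,0],[0,0,0]],"gripper":[0.5,0.5]}' >/dev/null;python3 f.py;  python3 -m crank '{"translation":[[-0.1,0,0],[-0.1,0,0]],"rotation":[[0,0,0],[0,0,0]],"gripper":[0.5,0.5]}' >/dev/null;python3 f.py
```

```text
t 5.75 tcp [ 0.5676 -0.4206  0.036 ] deck xyz mm [30.5  0.7  1.7] F [-0.1  0.   0. ] w 0.678 g 43.04531157016754 j [-0.68  0.71  1.43 -0.04  0.69  1.69]
Fdeck [-0.07 -0.04  0.05]
t 6.0 tcp [ 0.5669 -0.4199  0.0357] deck xyz mm [29.5  0.7  1.7] F [ 0.1 -0.1 -1.3] w 0.683 g 43.04515779018402 j [-0.68  0.7   1.44 -0.04  0.69  1.69]
Fdeck [-0.23 -0.01 -1.32]
t 6.25 tcp [ 0.5666 -0.4196  0.0359] deck xyz mm [29.1  0.8  1.9] F [ 2.5 -3.2 -0.4] w 0.676 g 43.02105903625488 j [-0.68  0.7   1.44 -0.04  0.69  1.69]
Fdeck [ 3.66 -0.57 -1.59]
```

```bash
for i in 1 2; do :; done; python3 -m crank '{"translation":[[0,0,0.1],[0,0,0.2],[0,0,0.2]],"rotation":[[0,0,0],[0,0,0],[0,0,0]],"gripper":[0.5,0.5,0.5]}' >/dev/null;python3 f.py;  python3 -m crank '{"translation":[[0,0,0.1],[0,0,0.1]],"rotation":[[0,0,0],[0,0,0]],"gripper":[0.5,0.5]}' >/dev/null;python3 f.py;  python3 -m crank '{"translation":[[0,0,0.1],[0,0,0.1]],"rotation":[[0,0,0],[0,0,0]],"gripper":[0.5,0.5]}' >/dev/null;python3 f.py
```

```text
t 6.625 tcp [ 0.5671 -0.42    0.034 ] deck xyz mm [29.2  0.7 -0. ] F [ 3.1 -3.2  5.2] w 0.684 g 43.28507959842682 j [-0.68  0.71  1.44 -0.04  0.68  1.69]
Fdeck [ 5.85 -0.18  3.54]
t 6.875 tcp [ 0.5673 -0.4202  0.0331] deck xyz mm [29.1  0.8 -0.9] F [ 2.7 -2.2  6.5] w 0.683 g 43.67735803127289 j [-0.68  0.71  1.44 -0.04  0.68  1.69]
Fdeck [5.32 0.23 5.13]
t 7.125 tcp [ 0.5673 -0.4202  0.033 ] deck xyz mm [29.2  0.8 -1.1] F [-5.8  4.9 17.1] w 0.679 g 44.970645904541016 j [-0.68  0.71  1.44 -0.04  0.68  1.69]
Fdeck [-1.92 -0.53 18.64]
```

```bash
python3 -m crank '{"translation":[[0,0,0],[0,0,0],[0,0,0],[0,0,0],[0,0,-3],[0,0,-8],[0,0,-12],[0,0,-12]],"rotation":[[0,0,0],[0,0,0],[0,0,0],[0,0,0],[0,0,0],[0,0,0],[0,0,0],[0,0,0]],"gripper":[0.85,1,1,1,1,1,1,1]}' >/dev/null;python3 f.py; python3 -c "
from h import *
rel([.412,-.1835,.13],down(-44))"
```

```text
t 8.125 tcp [ 0.5412 -0.3948  0.1494] deck xyz mm [ 30.4   0.9 120.9] F [-0.1 -0.4 -0.4] w 1.002 g 0.0 j [-0.67  0.49  1.49 -0.04  0.85  1.68]
Fdeck [ 0.08 -0.42 -0.41]
cm [-23.36  -6.25  -5.68] deg [ 14.3 -14.4 -89.1]
```

```bash
python3 -m crank '{"translation":[[-4,2,-1.3],[-8,4,-2.6],[-11,4,-3.7],[-14,2,-4.1],[-17,-1,-4.6],[-21,-4,-5.3],[-23.4,-6.3,-5.7],[-23.4,-6.3,-5.7],[-23.4,-6.3,-5.7],[-23.4,-6.3,-5.7],[-23.4,-6.3,-5.7]],"rotation":[[1.6,-1.6,-10],[3.2,-3.2,-20],[4.8,-4.8,-30],[6.4,-6.4,-40],[8,-8,-50],[9.6,-9.6,-60],[11.2,-11.2,-70],[12.8,-12.8,-80],[14.3,-14.4,-89],[14.3,-14.4,-89],[14.3,-14.4,-89]],"gripper":[1,1,1,1,1,1,1,1,1,1,1]}' >/dev/null;python3 f.py; python3 - <<'E'
from h import *
rel([.4125,-.1835,-.002],down(-44))
a=optics.snapshot('top')[:,:,::-1];b=optics.snapshot('scene')[:,:,::-1]
cv2.imwrite('pics/p3.png',np.hstack([cv2.resize(a[70:220,170:390],(440,300)),cv2.resize(b[150:300,170:350],(360,300))]))
cv2.imwrite('pics/p3b.png',np.hstack([cv2.resize(a[80:170,295:385],(360,360)),cv2.resize(b[170:260,345:445],(400,360))]))
E
```

```text
t 9.5 tcp [ 0.4111 -0.1823  0.1271] deck xyz mm [-205.8   63.5  174.3] F [ 0.3 -0.9 -0.4] w 1.002 g 0.0 j [-0.5   0.2   1.9   0.    1.04  0.27]
Fdeck [ 0.73 -0.43 -0.62]
cm [1.000e-02 2.500e-01 1.291e+01] deg [-0.3  0.  -0.3]
```

View pics/p3.png

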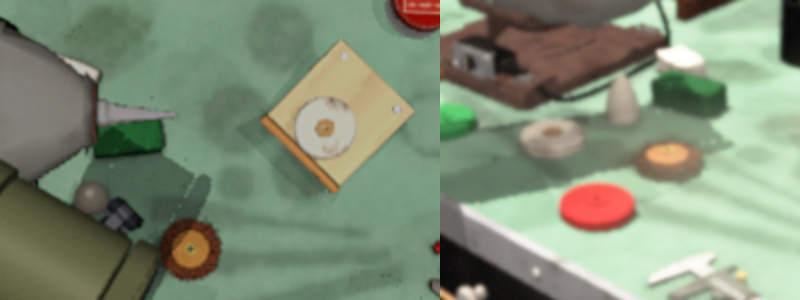

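View pics/p3b.png

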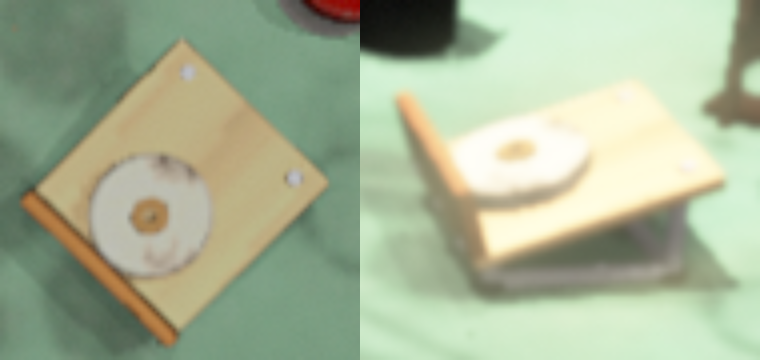

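Wheel 1 lies flat, touching the backstop and centred (crop hub at (151,215), which is within about 1 mm of the mid-line). Wheel 2 is untouched at scene pixel (226,219). The grey cone beside it needs a clearance check.

```bash
python3 - <<'E'
from h import *
print(plane("top",(216,169),.01),plane("scene",(262,211),0),plane("top",(265,194),.017))
rel([.4125,-.184,-.002],down(-44))
# contact angle of placed wheel: hub location in deck frame from top
p=plane("top",(295+151/4,80+215/4),.0476);d=(p-O)*1000;print([d@DX,d@DY,d@DZ],'expect 30,0,14')
E
python3 -m crank '{"translation":[[0,0.2,4],[0,0.2,8],[0,0.2,10]],"rotation":[[0,0,0],[0,0,0],[0,0,0]],"gripper":[1,1,1]}' >/dev/null;python3 f.py
```

```text
[ 0.49599721 -0.19406491  0.01      ] [ 4.87149889e-01 -2.04271312e-01  5.55111512e-17] [ 0.44778202 -0.29113306  0.017     ]
cm [-0.02  0.28 12.94] deg [-0.3  0.  -0.3]
[np.float64(29.810971660902993), np.float64(0.07133058185266528), np.float64(14.076874411316432)] expect 30,0,14
t 9.975 tcp [ 0.4115 -0.1831  0.0258] deck xyz mm [-236.3   63.1   77.7] F [-0.1  0.3  0.8] w 0.998 g 0.0 j [-0.5   0.39  1.96  0.    0.8   0.27]
Fdeck [-0.03  0.18  0.84]
```

```bash
python3 -m crank '{"translation":[[0,0.1,1],[0,0.1,2],[0,0.1,2.8],[0,0.1,2.8],[0,0.1,2.8],[0,0.1,2.8],[0,0.1,2.8],[0,0.1,2.8],[0,0.1,2.8]],"rotation":[[0,0,0],[0,0,0],[0,0,0],[0,0,0],[0,0,0],[0,0,0],[0,0,0],[0,0,0],[0,0,0]],"gripper":[1,1,1,1,0.5,0.5,0.5,0.5,0.5]}' 40 >/dev/null;python3 f.py
python3 -m crank '{"translation":[[0,0,-2],[0,0,-6],[0,0,-11],[0,0,-14],[0,0,-14]],"rotation":[[0,0,0],[0,0,0],[0,0,0],[0,0,0],[0,0,0]],"gripper":[0.5,0.5,0.5,0.5,0.5]}' >/dev/null;python3 f.py; python3 -c "
from h import *
rel([.42,-.33,.14],down(-134));rel(deckp(38,0,80),DECK)"
```

```text
t 11.1 tcp [ 0.4132 -0.1842  0.0005] deck xyz mm [-242.3   63.5   52.9] F [-3.3  1.8 11. ] w 0.68 g 40.17450392246246 j [-0.5   0.44  1.96  0.    0.74  0.27]
Fdeck [-0.07 -1.01 11.59]
t 11.725 tcp [ 0.4144 -0.1849  0.1419] deck xyz mm [-197.2   63.8  187. ] F [-0.4  0.4 -1.6] w 0.675 g 43.00917148590088 j [-0.5   0.19  1.88  0.    1.07  0.27]
Fdeck [-1.01  0.03 -1.34]
cm [-10.02  10.5    0.18] deg [-0.1 -0.  89.9]
cm [-6.33 25.7   2.89] deg [-14.2  14.1  89.1]
```

```bash
python3 -m crank '{"translation":[[-4,4,0],[-8,8,0.1],[-10,11,0.2],[-10,15,0.5],[-9,19,1],[-8,22,1.6],[-7,24,2.2],[-6.3,25.7,2.5],[-6.3,25.7,2.9],[-6.3,25.7,2.9],[-6.3,25.7,2.9],[-6.3,25.7,2.9]],"rotation":[[-1.6,1.6,10],[-3.2,3.2,20],[-4.8,4.8,30],[-6.4,6.4,40],[-8,8,50],[-9.6,9.6,60],[-11.2,11.2,70],[-12.8,12.8,80],[-14.2,14.1,89],[-14.2,14.1,89],[-14.2,14.1,89],[-14.2,14.1,89]],"gripper":[0.5,0.5,0.5,0.5,0.5,0.5,0.5,0.5,0.5,0.5,0.5,0.5]}' >/dev/null;python3 f.py; python3 - <<'E'
from h import *
rel(deckp(36,0.3,25),DECK)
b=optics.snapshot('scene')[:,:,::-1]
cv2.imwrite('pics/p4.png',cv2.resize(b[110:260,330:480],(500,500)))
E
```

```text
t 13.225 tcp [ 0.5539 -0.4088  0.1095] deck xyz mm [36.  -0.3 77.1] F [-0.5 -0.2  0.3] w 0.676 g 43.132102489471436 j [-0.68  0.57  1.46 -0.04  0.8   1.68]
Fdeck [-0.13 -0.51  0.31]
cm [ 0.02 -0.07  5.21] deg [0.1 0.3 0.2]
```

View pics/p4.png

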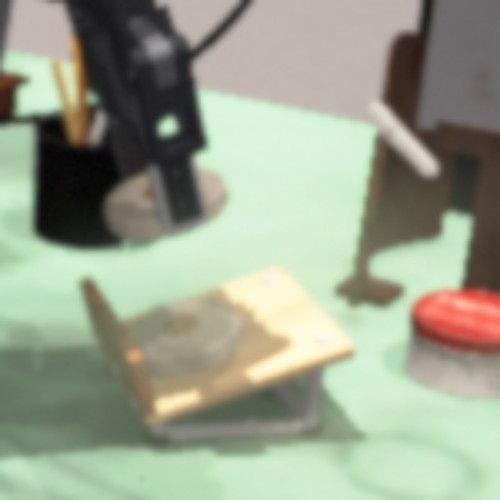

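```bash
python3 -m crank '{"translation":[[0,0,2],[0,-0.1,4],[0,-0.1,5.2],[0,-0.1,5.7],[0,-0.1,5.7],[-0.3,-0.1,5.7],[-0.5,-0.1,5.7],[-0.5,-0.1,5.7]],"rotation":[[0,0,0],[0,0.3,0.2],[0,0.3,0.2],[0,0.3,0.2],[0,0.3,0.2],[0,0.3,0.2],[0,0.3,0.2],[0,0.3,0.2]],"gripper":[0.5,0.5,0.5,0.5,0.5,0.5,0.5,0.5]}' >/dev/null;python3 f.py;  python3 -m crank '{"translation":[[-0.1,0,0.2],[-0.1,0,0.2]],"rotation":[[0,0,0],[0,0,0]],"gripper":[0.5,0.5]}' >/dev/null;python3 f.py;  python3 -m crank '{"translation":[[-0.1,0,0],[-0.1,0,0]],"rotation":[[0,0,0],[0,0,0]],"gripper":[0.5,0.5]}' >/dev/null;python3 f.py
```

```text
t 14.275 tcp [ 0.5637 -0.4166  0.0538] deck xyz mm [30.7  0.8 20.3] F [ 0.6 -0.7 -0.1] w 0.678 g 43.13523709774017 j [-0.68  0.67  1.45 -0.05  0.71  1.69]
Fdeck [ 0.81 -0.1  -0.38]
t 14.525 tcp [ 0.5634 -0.4164  0.0511] deck xyz mm [29.5  0.8 17.8] F [ 0.1  0.4 -0.4] w 0.679 g 43.135501742362976 j [-0.68  0.67  1.45 -0.05  0.71  1.69]
Fdeck [-0.29  0.32 -0.3 ]
t 14.775 tcp [ 0.5627 -0.4158  0.051 ] deck xyz mm [28.6  0.8 18. ] F [-0.2  0.4 -0.4] w 0.679 g 43.13535690307617 j [-0.68  0.67  1.45 -0.05  0.71  1.69]
Fdeck [-0.53  0.1  -0.29]
```

```bash
python3 -m crank '{"translation":[[-0.1,0,0],[-0.1,0,0]],"rotation":[[0,0,0],[0,0,0]],"gripper":[0.5,0.5]}' >/dev/null;python3 f.py;  python3 -m crank '{"translation":[[-0.1,0,0],[-0.1,0,0]],"rotation":[[0,0,0],[0,0,0]],"gripper":[0.5,0.5]}' >/dev/null;python3 f.py
```

```text
t 15.025 tcp [ 0.5623 -0.4154  0.0511] deck xyz mm [28.1  0.8 18.3] F [ 1.5 -2.1 -1.3] w 0.677 g 43.11905264854431 j [-0.68  0.67  1.45 -0.05  0.7   1.69]
Fdeck [ 2.   -0.42 -2.05]
t 15.275 tcp [ 0.5622 -0.4152  0.0514] deck xyz mm [28.   0.8 18.7] F [ 5.3 -5.3  1.2] w 0.677 g 43.071836829185486 j [-0.68  0.67  1.46 -0.05  0.7   1.69]
Fdeck [ 7.47 -0.13 -1.14]
```

```bash
python3 -m crank '{"translation":[[0.05,0,0.1],[0.05,0,0.2],[0.05,0,0.2]],"rotation":[[0,0,0],[0,0,0],[0,0,0]],"gripper":[0.5,0.5,0.5]}' >/dev/null;python3 f.py; for i in a; do python3 -m crank '{"translation":[[0,0,0.1],[0,0,0.1]],"rotation":[[0,0,0],[0,0,0]],"gripper":[0.5,0.5]}' >/dev/null;python3 f.py;done; python3 -m crank '{"translation":[[0,0,0.1],[0,0,0.1]],"rotation":[[0,0,0],[0,0,0]],"gripper":[0.5,0.5]}' >/dev/null;python3 f.py
```

```text
t 15.65 tcp [ 0.5628 -0.4158  0.0496] deck xyz mm [28.2  0.8 16.7] F [ 3.  -4.2  5.7] w 0.684 g 43.474071621894836 j [-0.68  0.67  1.45 -0.05  0.7   1.69]
Fdeck [ 6.61 -0.94  3.88]
t 15.9 tcp [ 0.563  -0.4159  0.0486] deck xyz mm [28.2  0.8 15.7] F [ 2.6 -3.1  5.7] w 0.676 g 43.46799194812775 j [-0.68  0.67  1.45 -0.05  0.7   1.69]
Fdeck [ 5.6  -0.46  4.16]
t 16.15 tcp [ 0.5632 -0.4161  0.0476] deck xyz mm [28.2  0.9 14.7] F [ 2.8 -3.6  5.3] w 0.678 g 43.47397327423096 j [-0.68  0.68  1.45 -0.05  0.7   1.69]
Fdeck [ 5.97 -0.67  3.66]
```

```bash
python3 -m crank '{"translation":[[0,0,0.1],[0,0,0.1]],"rotation":[[0,0,0],[0,0,0]],"gripper":[0.5,0.5]}' >/dev/null;python3 f.py; python3 -m crank '{"translation":[[0,0,0.1],[0,0,0.1]],"rotation":[[0,0,0],[0,0,0]],"gripper":[0.5,0.5]}' >/dev/null;python3 f.py
```

```text
t 16.4 tcp [ 0.5634 -0.4163  0.0467] deck xyz mm [28.1  0.9 13.7] F [ 3.  -2.4  5.6] w 0.677 g 43.567872047424316 j [-0.68  0.68  1.45 -0.05  0.7   1.69]
Fdeck [5.39 0.36 4.11]
t 16.65 tcp [ 0.5635 -0.4164  0.0464] deck xyz mm [28.1  0.9 13.3] F [-4.4  2.7 13.5] w 0.68 g 44.523231983184814 j [-0.68  0.68  1.45 -0.05  0.7   1.69]
Fdeck [-0.58 -1.15 14.43]
```

```bash
python3 -m crank '{"translation":[[0,0,0],[0,0,0],[0,0,0],[0,0,0],[0,0,-3],[0,0,-8],[0,0,-12],[-5,0,-14],[-11,0,-14],[-17,0,-14],[-17,0,-14]],"rotation":[[0,0,0],[0,0,0],[0,0,0],[0,0,0],[0,0,0],[0,0,0],[0,0,0],[0,0,0],[0,0,0],[0,0,0],[0,0,0]],"gripper":[0.85,1,1,1,1,1,1,1,1,1,1]}' >/dev/null;python3 f.py; python3 - <<'E'
from h import *
a=optics.snapshot('top')[:,:,::-1];b=optics.snapshot('scene')[:,:,::-1]
cv2.imwrite('pics/p5.png',np.hstack([cv2.resize(a[80:170,295:385],(360,360),interpolation=2),cv2.resize(b[170:260,345:445],(400,360),interpolation=2)]))
E
```

```text
t 18.025 tcp [ 0.4129 -0.2704  0.1233] deck xyz mm [-147.6    1.3  151.3] F [ 1.  -0.2  0.5] w 0.999 g 0.0 j [-0.63  0.17  2.   -0.07  0.67  1.76]
Fdeck [0.96 0.55 0.22]
```

View pics/p5.png

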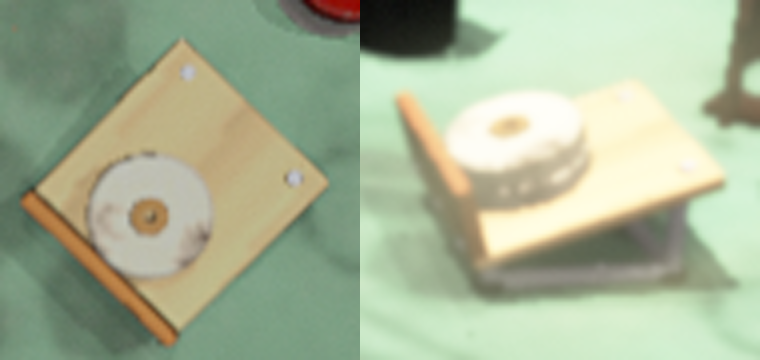

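The two wheels are stacked flat and squarely at the backstop. The top hub is at crop (149,216). I'll check that numerically, confirm nothing is moving, and hand in.

```bash
python3 - <<'E'
from h import *
o,d=ray("top",(295+149/4,80+216/4))
s=((O+DZ*.028-o)@DZ)/(d@DZ);q=(o+d*s-O)*1000;print(q@DX,q@DY,q@DZ)
im=optics.snapshot('top');e=felt(im,(295+149/4,80+216/4));print(e[0])
f,g=e[0][:2]
E
```

```text
29.16297366883576 0.5226929241856517 27.99999999999998
((332.24652099609375, 133.3292999267578), (32.27156448364258, 33.133148193359375), 59.78501892089844)
```

```bash
python3 -c "
from rig import arm
print(arm.close_job())"
```

```text
the job is handed in; nothing more can be done
None
```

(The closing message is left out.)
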